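Lock the sample changer's turntable

ROBOT

A 6-joint arm with a two-finger parallel gripper is mounted at the origin on the work surface. World frame = base frame: x ahead of the robot, y to its left, z up, the work surface at z = 0. Lengths are in m, angles in rad, forces in N, time in s.
With the tool pointing down it reaches from about 0.375 to 0.925 m from the base axis. Payload 5.7 kg.
Tool frame: the origin (TCP) lies at the very end of the fingers, on their centre line; the grasp point (between the pads) lies 19 mm behind it (robot.grasp_offset is the distance from the TCP to the grasp point, in m); z points along the fingers, y is the line along which they close (so a half turn about z gives the same grasp; the last joint's range is limited). The gripper opens to 88 mm and grips with 3 to 60 N. Pads are 20 mm wide; open, the fingers measure 115 mm over their backs; the gripper's body (75 mm by 178 mm) begins 61 mm behind the grasp point.
Start: joints at [-1.292, 0.359, 1.51, -0, 1.272, -0.115], TCP at [0.23, -0.554, 0.223] pointing down, gripper open.
Joint ranges: [-2.97, 2.97], [-1.01, 2.36], [0.21, 2.38], [-0.96, 4.11], [0.2, 2.71], [-2.98, 2.98]. Speed limits (rad/s): [2.39, 2.39, 3.14, 3.14, 3.14, 3.14].

INTERFACE

Orientations are given as a unit quaternion [w, x, y, z].
In Python, from rig import robot gives the robot as it stands.
- The arm moves only by the shell command python3 -m handwheel 'ROWS' [FORCE]. ROWS is text: rows parted by semicolons, each of 7 numbers parted by spaces: the finger opening in mm, from 0 to 87.8, then the shift along the tool's x, y, z in mm, then the turn, a rotation vector about the tool's x, y, z in degrees. A call has exactly 8 rows; each row shifts and turns the commanded pose from where the row before left it, along the tool's axes as they then stand; what a row does not reach is not made up. A row lasts 1/8 s, in which the tool goes at most 62.5 mm and 10.7 degrees, less where a joint would pass 70% of its speed; a pose out of reach is approached as far as the arm can. A call is refused whole if a number of a shift passes 62.5 or a number of a turn 10.7, either way. A call with a gripper value outside its range is refused whole. The fingers move at their own pace and stop on an object; FORCE is the grip in N (left out, the last holds). Time passes only in rows, so rows that do not move let the fingers close, or fill a call up. It gives the time, the measured TCP pose, the force, the opening and the grip force at its end, in the units of the state.
- robot.read_state(): the state, without advancing time (a new reading comes with each control period).
- robot.get_image(name): name is "side" or "top"; returns the picture (420x560x3 uint8, red, green, blue); there is no depth.
- robot.camera_model(name): a dict with "mtx" (3x3 intrinsics, pixels), "cam_to_world" (4x4, takes a point from camera to world coordinates). Camera axes: x right, y down, z forward; pixel columns grow to the right and rows downward; lengths in m; the calibration is good to about 2 mm. A picture is of the moment at which its call begins. camera_model takes no time and is no camera call.
- robot.job_done(): hands the job in; it is judged then, once.
The state is a dict: "t": time; "q": joint angles; "qd": joint speeds; "effort": joint torques, N m; "tool_pos": TCP position; "tool_rot": TCP orientation; "ft_force": force on the tool from outside, world axes, zero at the start; "moment": the same for the moment, N m; "grip_width": opening from 0.0 (shut) to 1.0 (fully open); "grasp_force": force on a finger pad.
Only numpy, scipy, OpenCV 4.12 (cv2) and the standard library are available. Lean on these libraries where they do the work, as an engineer would, in place of code of your own. Each camera call takes 0.05 s, during which the arm holds its last target. There are 200 camera calls.

TASK

Lock the sample changer for transport: take the yellow-headed locking pin from its block, put it in the red turntable's yellow-ringed lock hole, and turn the turntable with it, clockwise past the blue mark, until the pin finds the hidden hole in the plate underneath; push it fully home, head flush on the turntable, and let go. Feel for the hole gently and never force the pin; leave the blue-headed pin, the bottle and the jar alone.

Things in the scene. Friction and masses are not known exactly. Their poses are not given: they have to be found in the camera images.
- lock_pin: Upright locking pin, z up along it, origin at the centre of its tip (bottom). Steel shank 10 mm diameter, 28 mm long, tapering to 7 mm over the last 3 mm; above it the yellow cylindrical head, 24 mm diameter, from 28 to 58 mm above the tip. About 60 g. Starts standing loose in a hole of the grey block, head resting on the block, tip 12 mm above the table.
- blue_pin: The same pin with a blue head, for another machine; stands in the other hole of the block. Leave it.
- pin_block: Fixed grey block, 150 (x) by 56 (y) by 40 mm tall, origin under its centre; two 13 mm holes, 45 mm either side of the centre along its x. Which pin stands in which hole varies.
- changer: Fixed round white housing, 200 mm diameter, rim 50 mm high, grey pod (46 mm high) to 178 mm from the axis on its +x side. Origin on the turntable's axis at table height. Under the turntable, hidden: a rigid flat index plate, top 45 mm above the table, with one 12 mm through hole 60 mm from the axis, at a fixed but unknown angle under the blue band, 0.15 to 1.4 rad clockwise of the mark.
- index_mark (a point): Blue index mark on the white rim on the housing's -x side, 93 mm from the axis, 52 mm high. A thin blue band runs from it along the rim, 1.5 rad clockwise seen from above: the hidden hole lies somewhere along that band (turntable angle -0.15 to -1.4) and must be found by feel.
- turntable (a joint): Angle of the red turntable (rad, counter-clockwise from above; 0: lock hole in line with the blue mark; starts 0.4 to 1.1; stops at -1.9 and 2.2). 164 mm diameter, 10 mm thick, top 57 mm above the table, 2 mm clear of the index plate; hub cap 4 mm, white tube caps 1.5 mm high. Turns freely with slight friction (0.05 N m) and stays where left.
- lock_hole (a point): Centre of the mouth of the yellow-ringed 12 mm through hole in the turntable's top face, 60 mm from the axis. A pin in it stands with its tip on the index plate, head 16 mm above the turntable, and carries the turntable along when moved round the axis; over the plate's hole it can drop 16 mm, until the head sits on the turntable, tip 29 mm above the table.
- wash_bottle: Loose white plastic bottle, 66 mm diameter, 150 mm tall, origin under its centre. Bystander.
- amber_jar: Loose amber jar with black cap, 52 mm diameter, 75 mm tall, origin under its centre. Bystander.

How it is judged:
On the way, in this order (a step that is already met when the one before it is completed fails the run):
1. the locking pin is lifted clear of its block (height (world z) of lock_pin above 0.065 m), for 0.1 s.
2. the pin's tip is inside the turntable's lock hole (horizontal distance between lock_pin and lock_hole below 0.004 m and height (world z) of lock_pin below 0.052 m), for 0.1 s.
At the end, for the whole second after the job is handed in: The yellow pin stands through lock hole and index plate, upright within 7 degrees, its head down on the turntable within 2.5 mm (tip within 4 mm of the hole's centre line, at most 31.5 mm above the table), at rest; the blue pin within 20 mm, bottle and jar within 30 mm of their starts (z of lock_pin in the frame of changer below 0.0315 m and horizontal distance between lock_pin and lock_hole below 0.004 m and angle between lock_pin's own z axis and vertical below 0.12 rad and linear speed of lock_pin below 0.02 m/s and distance of blue_pin from where it was at the start of the episode below 0.02 m and distance of each of wash_bottle, amber_jar from where it was at the start of the episode below 0.03 m); the robot touches nothing.
It fails at once if the pin is pressed or wedged against the changer, its turntable or its index plate with more than 40 N, all contacts added up (contact force between lock_pin and changer above 40 N).
It fails at once if the blue pin, bottle or jar is moved more than 30 mm (distance of any of blue_pin, wash_bottle, amber_jar from where it was at the start of the episode above 0.03 m).
It also fails if it takes over 70 s, if anything falls off the work surface, if the arm or the gripper's body presses on something with over 40 N, if the wrist force passes 120 N, or if a joint passes its speed limit or range.

## Working session

There is one attempt and no reset: what is moved stays moved. The work goes in short steps, Python scripts to look and compute and a shell command to move; the robot and the scene stay as the last step left them, time stands still between calls to the robot, and variables do not carry over. Pictures are saved under pics/ and viewed, at most 10 in all, crops included, and the job is handed in when it is done.

```bash
mkdir -p pics; ls; python3 - <<'E'
from rig import robot
import cv2,numpy as np
s=robot.read_state();print({k:np.round(v,3).tolist() for k,v in s.items()})
for n in("side","top"):
    im=robot.get_image(n);cv2.imwrite(f"pics/{n}0.png",im[:,:,::-1])
    m=robot.camera_model(n);print(n,np.round(m["mtx"],1).tolist(),np.round(m["cam_to_world"],3).tolist())
E
```

```text
pics
{'t': 0.0, 'q': [-1.292, 0.36, 1.511, -0.0, 1.273, -0.115], 'qd': [0.001, 0.0, 0.0, -0.0, 0.0, -0.001], 'effort': [-0.002, -51.538, -27.072, 0.068, 0.035, -0.0], 'tool_pos': [0.23, -0.553, 0.222], 'tool_rot': [-0.001, 0.981, 0.196, -0.0], 'ft_force': [-1.028, -0.237, 0.381], 'moment': [-0.007, -0.007, -0.022], 'grasp_force': 0.0, 'grip_width': 1.0}
side [[383.9, 0.0, 283.8], [0.0, 383.9, 206.5], [0.0, 0.0, 1.0]] [[-0.996, -0.047, 0.079, 0.516], [-0.092, 0.483, -0.871, 0.763], [0.003, -0.874, -0.485, 0.55], [0.0, 0.0, 0.0, 1.0]]
top [[544.4, 0.0, 290.5], [0.0, 544.4, 204.9], [0.0, 0.0, 1.0]] [[-0.024, -0.991, 0.132, 0.4], [-1.0, 0.027, 0.016, -0.095], [-0.019, -0.132, -0.991, 1.373], [0.0, 0.0, 0.0, 1.0]]
```

View pics/top0.png

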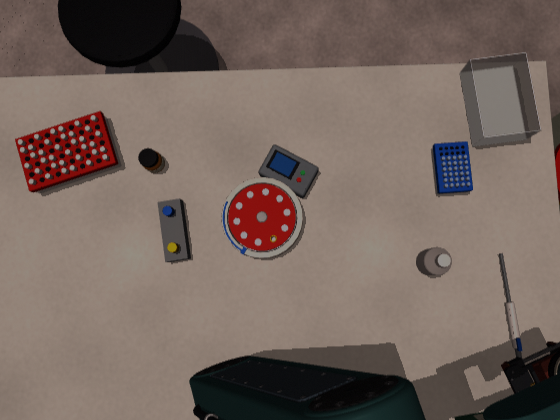

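View pics/side0.png

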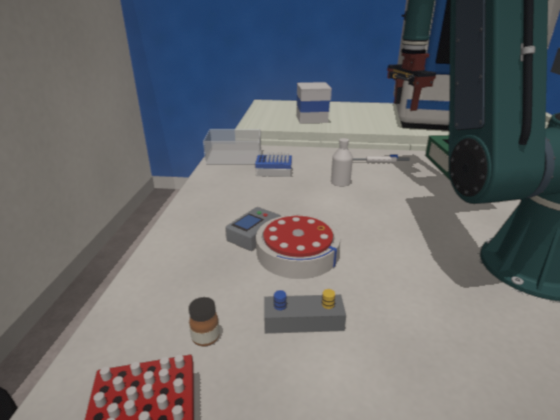

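The top view shows the yellow pin at (173,247), the blue pin at (169,211), the turntable centre near (262,217), the lock hole near (273,239) and the blue mark near (243,251), with its band running clockwise to the left. The side view agrees: the yellow head is at (329,298) and the blue at (280,299).

```bash
cat > h.py <<'E'
from rig import robot
import cv2,numpy as np
from scipy.spatial.transform import Rotation as R
def ray(n,uv,z):
    m=robot.camera_model(n);T=m["cam_to_world"]
    d=T[:3,:3]@np.linalg.inv(m["mtx"])@np.array([uv[0],uv[1],1.]);o=T[:3,3]
    return o+d*(z-o[2])/d[2]
def px(n,p):
    m=robot.camera_model(n);T=np.linalg.inv(m["cam_to_world"])
    q=m["mtx"]@(T[:3,:3]@np.array(p)+T[:3,3]);return q[:2]/q[2]
def blobs(im,lo,hi,box,amin=4):
    x0,y0,x1,y1=box;h=cv2.cvtColor(im,cv2.COLOR_RGB2HSV)[y0:y1,x0:x1]
    k=cv2.inRange(h,np.array(lo),np.array(hi));n,_,st,c=cv2.connectedComponentsWithStats(k)
    return [(st[i].tolist(),(c[i]+[x0,y0]).round(2)) for i in range(1,n) if st[i][4]>=amin],k
Y=((20,120,80),(35,255,255));B=((100,120,60),(125,255,255))
E
python3 - <<'E'
from h import *
t=robot.get_image("top");s=robot.get_image("side")
print("top Y",blobs(t,*Y,(150,190,310,265))[0]);print("top B",blobs(t,*B,(150,190,310,265))[0])
print("side Y",blobs(s,*Y,(220,200,360,335))[0]);print("side B",blobs(s,*B,(220,200,360,335))[0])
# red disc ellipse
h=cv2.cvtColor(t,cv2.COLOR_RGB2HSV)
k=(cv2.inRange(h,(0,150,80),(8,255,255))|cv2.inRange(h,(172,150,80),(180,255,255)));k[:, :215]=0;k[:,310:]=0;k[:170]=0;k[265:]=0
c=max(cv2.findContours(k,0,1)[0],key=cv2.contourArea);e=cv2.fitEllipse(cv2.convexHull(c));print(e,ray("top",e[0],.057))
h=cv2.cvtColor(s,cv2.COLOR_RGB2HSV)
k=(cv2.inRange(h,(0,150,80),(8,255,255))|cv2.inRange(h,(172,150,80),(180,255,255)));k[:, :255]=0;k[:,345:]=0;k[:205]=0;k[265:]=0
c=max(cv2.findContours(k,0,1)[0],key=cv2.contourArea);p=np.array([ray("side",q[0],.057)[:2] for q in cv2.convexHull(c)],np.float32);print("side disc",cv2.minEnclosingCircle(p))
a=cv2.resize(t[185:270,150:315],None,fx=4.8,fy=4.8,interpolation=2);cv2.imwrite("pics/top1.png",a[:,:,::-1])
a=cv2.resize(s[205:335,220:360],None,fx=4.5,fy=4.5,interpolation=2);cv2.imwrite("pics/side1.png",a[:,:,::-1])
E
```

```text
top Y [([17, 52, 10, 11, 80], array([171.56, 246.79]))]
top B [([73, 12, 23, 52, 97], array([231.05, 232.4 ])), ([12, 16, 10, 10, 73], array([166.77, 210.27]))]
side Y [([103, 89, 12, 20, 203], array([328.16, 298.5 ]))]
side B [([110, 47, 6, 4, 11], array([332.73, 248.36])), ([55, 91, 11, 11, 97], array([279.63, 296.02])), ([56, 103, 8, 3, 15], array([279.27, 304.33])), ([57, 108, 6, 1, 6], array([279.5, 308. ]))]
((261.52545166015625, 216.6731719970703), (66.77449798583984, 67.49413299560547), 56.569175720214844) [ 0.54896571 -0.00210824  0.057     ]
side disc ((0.5502011775970459, 0.00824459083378315), 0.08304110169410706)
```

View pics/top1.png

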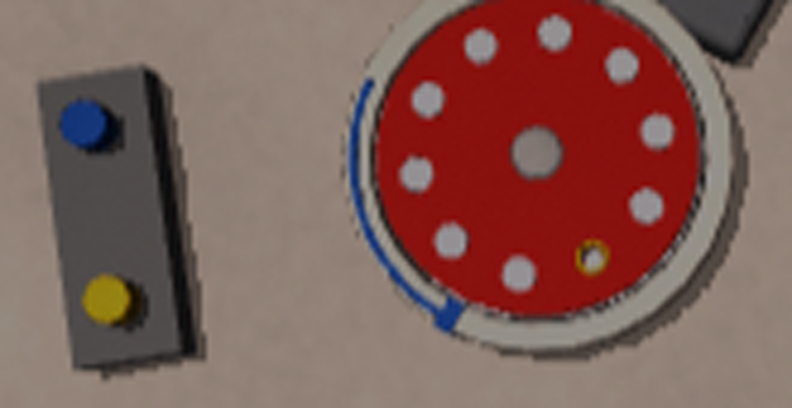

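```bash
python3 - <<'E'
from h import *
t=robot.get_image("top");s=robot.get_image("side")
y=ray("top",(171.56,246.79),.068);b=ray("top",(166.77,210.27),.068);print("pins",y,b,np.linalg.norm(y-b), (y+b)/2)
print("hub top",ray("top",((537+.5)/4.8-.5+150,(152+.5)/4.8-.5+185),.061))
hc=ray("top",((592+.5)/4.8-.5+150,(257+.5)/4.8-.5+185),.057);mk=ray("top",((450+.5)/4.8-.5+150,(316+.5)/4.8-.5+185),.052)
c=np.array([.549,-.0021]);
for n,p in(("hole",hc),("mark",mk)):
    d=p[:2]-c;print(n,p,np.hypot(*d),np.arctan2(d[1],d[0]))
for n,p in(("pin head mid",[*y[:2],.055]),("disc",[*c,.057]),("hole",hc),("pin top",[*y[:2],.07])): print(n,px("side",p))
h=cv2.cvtColor(s,cv2.COLOR_RGB2HSV)
k=(cv2.inRange(h,(0,150,80),(8,255,255))|cv2.inRange(h,(172,150,80),(180,255,255)));k[:, :255]=0;k[:,345:]=0;k[:205]=0;k[265:]=0
q=max(cv2.findContours(k,0,1)[0],key=cv2.contourArea);print(cv2.boundingRect(q),cv2.fitEllipse(cv2.convexHull(q)))
P=np.array([px("side",[c[0]+.082*np.cos(a),c[1]+.082*np.sin(a),.057]) for a in np.arange(0,6.3,.05)]);print(P.min(0),P.max(0))
E
```

```text
pins [0.48063142 0.21485741 0.068     ] [0.56944117 0.2269351  0.068     ] 0.0896272422628884 [0.5250363  0.22089625 0.068     ]
hub top [ 0.54949933 -0.00229438  0.061     ]
hole [ 0.49595377 -0.02885406  0.057     ] 0.05941112808810002 -2.6744682512672706
mark [0.46833744 0.04377578 0.052     ] 0.09279567204482327 2.624477921366465
pin head mid [328.69545782 297.75138952]
disc [298.78102188 231.94633815]
hole [321.35353377 227.11000936]
pin top [329.18203974 291.57471534]
(264, 217, 68, 39) ((297.96868896484375, 235.77894592285156), (39.14372634887695, 67.72660064697266), 91.78990936279297)
[264.08934221 214.50057932] [333.64726716 252.37991877]
```

View pics/side1.png

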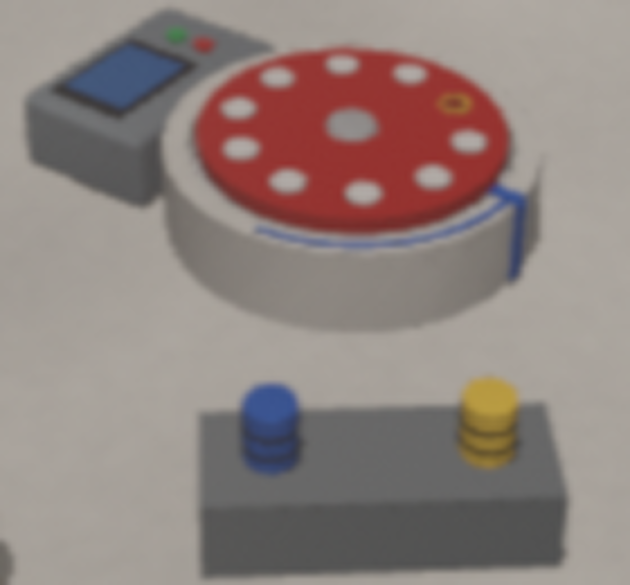

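The side crop agrees with the top-view estimates: the hole is at crop (454,103), so full-image (320.5,227.5), against a predicted (321.4,227.1). Yellow is the pin nearer the robot. The measured sizes also hold: hole radius 59.4 mm, mark radius 92.8 mm, pins 89.6 mm apart. The turntable starts at about 0.98 rad.

```bash
cat >> h.py <<'E'
def rows(w,g):
    """w: list of (x,y,z mm,yaw deg) world waypoints, one per row, first = present"""
    w=np.array(w,float)
    for a,b in zip(w,w[1:]):
        c,s=np.cos(np.radians(a[3])),np.sin(np.radians(a[3]));d=b-a
        print(f"{g} {c*d[0]+s*d[1]:.1f} {s*d[0]-c*d[1]:.1f} {-d[2]:.1f} 0 0 {-d[3]:.1f}",end="; ")
    print()
def now(p=True):
    s=robot.read_state();q=s["tool_rot"];M=R.from_quat(np.roll(q,-1)).as_matrix()
    yaw=np.degrees(np.arctan2(M[1,0],M[0,0]))
    if p:print("t",round(s["t"],2),"tcp",np.round(np.array(s["tool_pos"])*1e3,1),"yaw",yaw.round(2),"z",M[:,2].round(3),"F",np.round(s["ft_force"],1),"M",np.round(s["moment"],2),"w",round(s["grip_width"]*88,1),"g",round(s["grasp_force"],1))
    return [*(np.array(s["tool_pos"])*1e3),yaw]
E
python3 - <<'E'
from h import *
a=np.array(now());b=np.array([450,-200,222,70]);c=np.array([481.5,215,130,90.])
rows([a+(b-a)*i/8 for i in range(9)],50);rows([b+(c-b)*i/8 for i in range(9)],50)
E
```

```text
t 0.3 tcp [ 230.2 -553.9  222.3] yaw 22.57 z [-0.     0.001 -1.   ] F [-0.  -0.2  0.4] M [-0.02 -0.02 -0.03] w 87.9 g 0.0
50 42.4 -30.3 0.0 0 0 -5.9; 50 45.3 -25.8 0.0 0 0 -5.9; 50 47.7 -21.0 0.0 0 0 -5.9; 50 49.6 -15.9 0.0 0 0 -5.9; 50 51.0 -10.7 0.0 0 0 -5.9; 50 51.8 -5.4 0.0 0 0 -5.9; 50 52.1 -0.0 0.0 0 0 -5.9; 50 51.8 5.4 0.0 0 0 -5.9; 
50 50.1 -14.0 11.5 0 0 -2.5; 50 50.7 -11.8 11.5 0 0 -2.5; 50 51.1 -9.6 11.5 0 0 -2.5; 50 51.5 -7.4 11.5 0 0 -2.5; 50 51.8 -5.1 11.5 0 0 -2.5; 50 51.9 -2.9 11.5 0 0 -2.5; 50 52.0 -0.6 11.5 0 0 -2.5; 50 52.0 1.7 11.5 0 0 -2.5;
```

```bash
python3 -m handwheel '50 42 -30 0 0 0 -6; 50 45 -26 0 0 0 -6; 50 48 -21 0 0 0 -6; 50 50 -16 0 0 0 -6; 50 51 -11 0 0 0 -6; 50 52 -5 0 0 0 -6; 50 52 0 0 0 0 -6; 50 52 5 0 0 0 -6'; python3 -m handwheel '50 50 -14 11 0 0 -2.5; 50 51 -12 11 0 0 -2.5; 50 51 -10 11 0 0 -2.5; 50 51 -7 11 0 0 -2.5; 50 52 -5 11 0 0 -2.5; 50 52 -3 11 0 0 -2.5; 50 50 0 11 0 0 -2.5; 50 0 0 0 0 0 0'; python3 -c "
from h import *
a=now();b=np.array([481.5,215,130,90.]);rows([a,b],50)"
```

```text
t: 1.3
tool_pos: [0.4493, -0.1972, 0.2229]
tool_rot: [0.0, 0.815, 0.579, 0.0]
ft_force: [0.6, -0.3, -0.9]
grip_width: 0.566
grasp_force: 0.0
t: 2.3
tool_pos: [0.4723, 0.1655, 0.145]
tool_rot: [-0.001, 0.717, 0.697, -0.0]
ft_force: [0.1, -0.0, 0.7]
grip_width: 0.568
grasp_force: 0.0
t 2.3 tcp [472.3 165.5 145. ] yaw 88.33 z [-0.001  0.001 -1.   ] F [ 0.1 -0.   0.7] M [-0.05 -0.05 -0.02] w 50.0 g 0.0
50 49.7 7.7 15.0 0 0 -1.7;
```

```bash
python3 -m handwheel '50 25 4 10 0 0 -1.7; 50 25 4.5 10 0 0 0; 50 0 0 0 0 0 0; 50 0 0 25 0 0 0; 50 0 0 25 0 0 0; 50 0 0 20 0 0 0; 50 0 0 10 0 0 0; 50 0 0 0 0 0 0'; python3 -c "
from h import *
now();s=robot.get_image('side');cv2.imwrite('pics/s2.png',cv2.resize(s[230:340,230:370],None,fx=4.5,fy=4.5)[:,:,::-1])"
```

```text
t: 3.3
tool_pos: [0.482, 0.2116, 0.0456]
tool_rot: [-0.0, 0.709, 0.705, -0.0]
ft_force: [-1.1, -0.0, -0.1]
grip_width: 0.565
grasp_force: 0.0
t 3.3 tcp [482.  211.6  45.6] yaw 89.72 z [-0.001 -0.    -1.   ] F [-1.1 -0.  -0.1] M [-0.   -0.07 -0.02] w 49.7 g 0.0
```

View pics/s2.png

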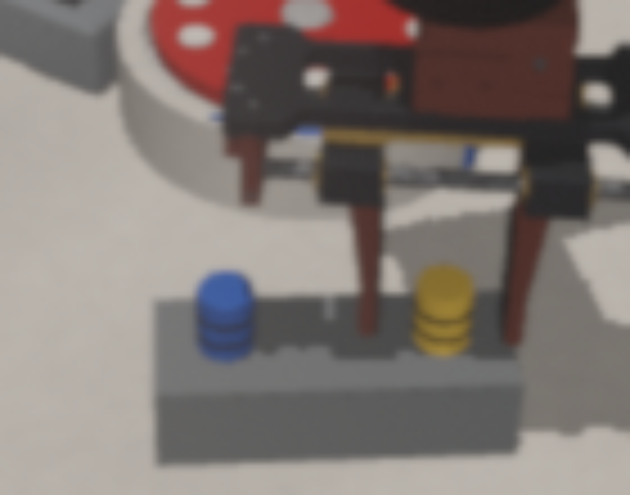

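The fingers, at crop x≈368 and 513, straddle the yellow head at crop (443,310). The head sits slightly nearer the camera (+y) than the fingers. I'll shift 3 mm and close.

```bash
python3 -m handwheel '50 3.4 0 0 0 0 0; 20 0 0 0 0 0 0; 10 0 0 0 0 0 0; 10 0 0 0 0 0 0; 10 0 0 0 0 0 0; 10 0 0 0 0 0 0; 10 0 0 0 0 0 0; 10 0 0 0 0 0 0' 15;python3 -c "
from h import *
now()"
```

```text
t: 4.35
tool_pos: [0.4822, 0.216, 0.0458]
tool_rot: [-0.0, 0.709, 0.706, 0.0]
ft_force: [-1.4, 0.1, 4.1]
grip_width: 0.271
grasp_force: 15.0
t 4.35 tcp [482.2 216.   45.8] yaw 89.76 z [ 0.  0. -1.] F [-1.4  0.1  4.1] M [0.03 0.15 0.01] w 23.8 g 15.0
```

```bash
python3 -m handwheel '10 0 0 -10 0 0 0; 10 0 0 -25 0 0 0; 10 0 0 -30 0 0 0; 10 0 0 -20 0 0 0; 10 0 0 0 0 0 0; 10 0 0 0 0 0 0; 10 0 0 0 0 0 0; 10 0 0 0 0 0 0';python3 - <<'E'
from h import *
a=now();s=robot.get_image('side');t=robot.get_image('top')
b=blobs(s,*Y,(200,130,420,335))[0];print(b);print(blobs(t,*Y,(120,190,310,290),3)[0])
print("pred head mid",px("side",[a[0]/1e3,a[1]/1e3,(a[2]-33.8+43)/1e3]),"tip",px("side",[a[0]/1e3,a[1]/1e3,(a[2]-33.8)/1e3]))
u,v=map(int,b[0][1]);cv2.imwrite('pics/s3.png',cv2.resize(s[v-50:v+50,u-60:u+60],None,fx=6,fy=6,interpolation=2)[:,:,::-1]);print(u-60,v-50)
rows([a,[496,-29,a[2],90]],10)
E
```

```text
t: 5.35
tool_pos: [0.4817, 0.2157, 0.1299]
tool_rot: [-0.0, 0.709, 0.706, -0.001]
ft_force: [0.5, 0.6, -0.5]
grip_width: 0.268
grasp_force: 15.0
t 5.35 tcp [481.7 215.7 129.9] yaw 89.76 z [-0.002 -0.    -1.   ] F [ 0.5  0.6 -0.5] M [-0.05 -0.01 -0.04] w 23.6 g 15.0
[([124, 123, 15, 20, 234], array([330.68, 262.  ]))]
[([150, 47, 1, 3, 3], array([270., 238.])), ([43, 50, 1, 8, 8], array([163. , 243.5]))]
pred head mid [330.9638343  261.68008983] tip [329.47399432 280.81078015]
270 212
10 -244.7 15.3 -0.0 0 0 -0.2;
```

View pics/s3.png

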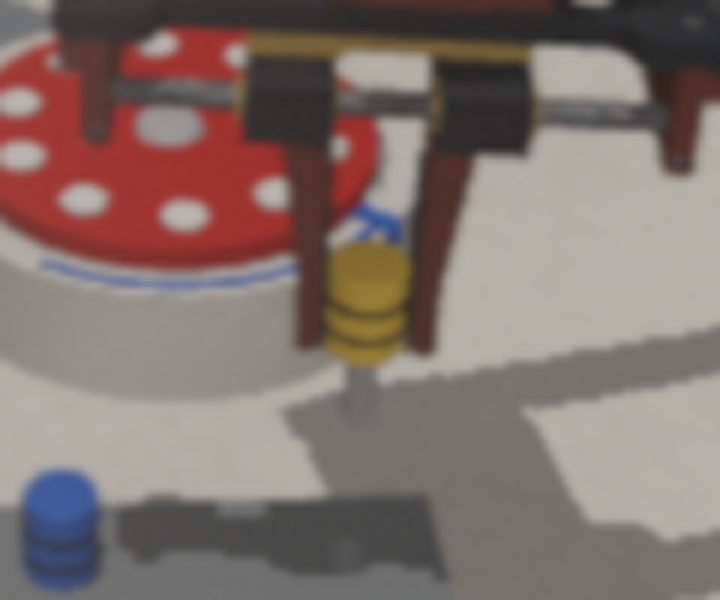

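The pin hangs straight in the fingers: head at crop (367,303), within 0.4 px of prediction, and tip at crop (360,415). Next I move it over the hole.

```bash
python3 -m handwheel '10 -40 2.5 0 0 0 -0.2; 10 -50 2.5 0 0 0 0; 10 -50 2.5 0 0 0 0; 10 -50 2.5 0 0 0 0; 10 -40 2.5 5 0 0 0; 10 -14 2 13 0 0 0; 10 0 0 4 0 0 0; 10 0 0 0 0 0 0';python3 - <<'E'
from h import *
a=now();s=robot.get_image('side')
b=blobs(s,(15,70,60),(38,255,255),(300,190,345,240),3)[0];print(b)
for z in (33.8,):
  tip=np.array([a[0],a[1],a[2]-z])/1e3;print("tip px",px("side",tip),tip)
print("hole here",px("side",[.496,-.029,.057]),px("side",[.498,-.028,.057]))
cv2.imwrite('pics/s4.png',cv2.resize(s[180:255,275:365],None,fx=8,fy=8,interpolation=2)[:,:,::-1])
E
```

```text
t: 6.45
tool_pos: [0.4957, -0.0268, 0.108]
tool_rot: [-0.001, 0.707, 0.707, -0.0]
ft_force: [0.2, -0.5, -1.0]
grip_width: 0.272
grasp_force: 15.0
t 6.45 tcp [495.7 -26.8 108. ] yaw 90.0 z [-0.002  0.001 -1.   ] F [ 0.2 -0.5 -1. ] M [-0.03 -0.05  0.04] w 23.9 g 15.0
[([17, 9, 12, 16, 154], array([322.47, 205.96]))]
tip px [321.82182199 221.45832334] [ 0.49569146 -0.02682121  0.07420284]
hole here [321.33472987 227.07703438] [320.5007079  227.25379629]
```

View pics/s4.png

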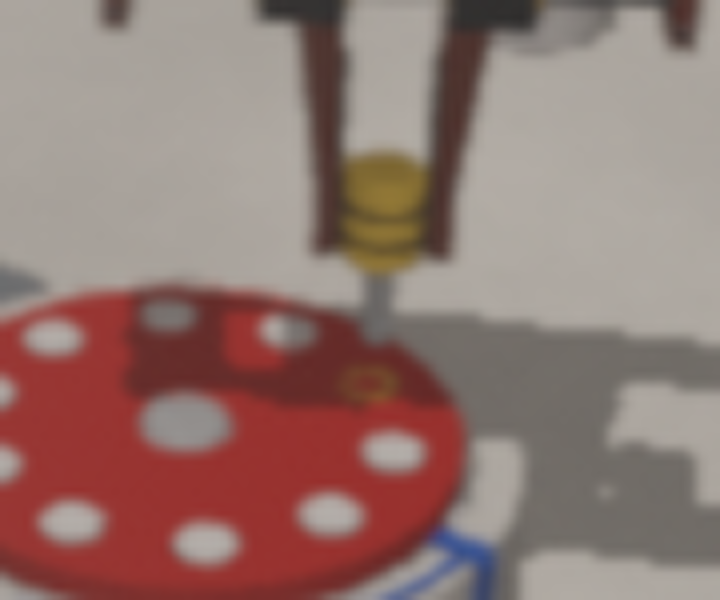

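The ring is at crop (369,384), full-image (320.6,227.6). The tip is at crop (377,337), as predicted. The side view puts the hole at about x 497.3, y -27.5, so I shift and descend gently with a soft grip.

```bash
python3 -m handwheel '10 -0.7 1.5 0 0 0 0; 10 0 0 7 0 0 0; 10 0 0 6 0 0 0; 10 0 0 2 0 0 0; 10 0 0 1 0 0 0; 10 0 0 1 0 0 0; 10 0 0 1 0 0 0; 10 0 0 0 0 0 0' 8;python3 -c "
from h import *
now();print(ray('side',(320.65,227.5),.057))"
```

```text
t: 7.5
tool_pos: [0.498, -0.0288, 0.0907]
tool_rot: [-0.0, 0.707, 0.707, 0.0]
ft_force: [0.4, -0.2, -0.5]
grip_width: 0.266
grasp_force: 8.0
t 7.5 tcp [498.  -28.8  90.7] yaw 89.96 z [ 0.  0. -1.] F [ 0.4 -0.2 -0.5] M [-0.03 -0.03 -0.04] w 23.4 g 8.0
[ 0.49763194 -0.02691528  0.057     ]
```

```bash
python3 -m handwheel '10 0 0 1 0 0 0; 10 0 0 1 0 0 0; 10 0 0 1 0 0 0; 10 0 0 0 0 0 0; 10 0 0 0 0 0 0; 10 0 0 0 0 0 0; 10 0 0 0 0 0 0; 10 0 0 0 0 0 0';python3 -c "
from h import *
for i in range(3): now();robot.get_image('top')"
```

```text
t: 8.5
tool_pos: [0.4978, -0.0288, 0.0876]
tool_rot: [-0.0, 0.707, 0.707, -0.0]
ft_force: [-0.9, 0.4, -0.4]
grip_width: 0.269
grasp_force: 8.0
t 8.5 tcp [497.8 -28.8  87.6] yaw 89.96 z [-0.  0. -1.] F [-0.9  0.4 -0.4] M [0.08 0.01 0.02] w 23.7 g 8.0
t 8.55 tcp [497.8 -28.8  87.6] yaw 89.97 z [-0.  0. -1.] F [-1.4 -0.  -1.3] M [ 0.14 -0.01  0.03] w 24.1 g 8.0
t 8.6 tcp [497.9 -28.8  87.7] yaw 89.96 z [-0.  0. -1.] F [-1.1  0.2 -1.2] M [ 0.15  0.06 -0.06] w 24.0 g 8.0
```

```bash
python3 -m handwheel '10 0 0 1.5 0 0 0; 10 0 0 1.5 0 0 0; 10 0 0 1.5 0 0 0; 10 0 0 1 0 0 0; 10 0 0 1 0 0 0; 10 0 0 0.5 0 0 0; 10 0 0 0 0 0 0; 10 0 0 0 0 0 0';python3 - <<'E'
from h import *
now();s=robot.get_image('side');now()
print(blobs(s,(15,70,60),(38,255,255),(300,190,345,240),3)[0])
cv2.imwrite('pics/s5.png',cv2.resize(s[180:255,275:365],None,fx=8,fy=8,interpolation=2)[:,:,::-1])
E
```

```text
t: 9.65
tool_pos: [0.4979, -0.0288, 0.0806]
tool_rot: [-0.0, 0.707, 0.707, 0.0]
ft_force: [-0.5, 0.7, -0.6]
grip_width: 0.27
grasp_force: 8.0
t 9.65 tcp [497.9 -28.8  80.6] yaw 89.96 z [-0.  0. -1.] F [-0.5  0.7 -0.6] M [0.1  0.04 0.06] w 23.8 g 8.0
t 9.7 tcp [497.9 -28.8  80.6] yaw 89.96 z [-0.  0. -1.] F [-0.1  1.  -0.5] M [ 0.09 -0.   -0.07] w 24.2 g 8.0
[([16, 19, 11, 15, 153], array([321.  , 215.83]))]
```

View pics/s5.png

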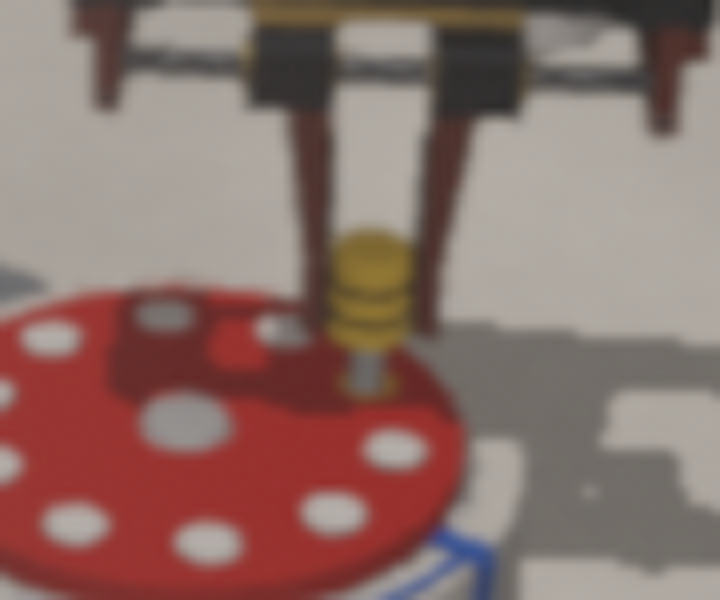

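The pin stands inside the yellow ring: shank entering at crop (368,380), head at (371,290). Now the arc rows, about an axis near (550.7,-2).

```bash
cat >> h.py <<'E'
def arc(a0,a1,n,r=60,c=(550.7,-2)):
    rows([[c[0]+r*np.cos(a),c[1]+r*np.sin(a),0,90] for a in np.radians(np.linspace(a0,a1,n+1))],10)
E
python3 -c "
from h import *
arc(207,177,8);arc(177,147,8)"
```

```text
10 3.6 -1.7 -0.0 0 0 -0.0; 10 3.7 -1.4 -0.0 0 0 -0.0; 10 3.7 -1.2 -0.0 0 0 -0.0; 10 3.8 -0.9 -0.0 0 0 -0.0; 10 3.9 -0.7 -0.0 0 0 -0.0; 10 3.9 -0.4 -0.0 0 0 -0.0; 10 3.9 -0.2 -0.0 0 0 -0.0; 10 3.9 0.1 -0.0 0 0 -0.0; 
10 3.9 0.3 -0.0 0 0 -0.0; 10 3.9 0.6 -0.0 0 0 -0.0; 10 3.8 0.8 -0.0 0 0 -0.0; 10 3.8 1.1 -0.0 0 0 -0.0; 10 3.7 1.3 -0.0 0 0 -0.0; 10 3.6 1.6 -0.0 0 0 -0.0; 10 3.5 1.8 -0.0 0 0 -0.0; 10 3.4 2.0 -0.0 0 0 -0.0;
```

```bash
python3 -m handwheel '10 3.6 -1.7 0 0 0 0; 10 3.7 -1.4 0 0 0 0; 10 3.7 -1.2 0 0 0 0; 10 3.8 -0.9 0 0 0 0; 10 3.9 -0.7 0 0 0 0; 10 3.9 -0.4 0 0 0 0; 10 3.9 -0.2 0 0 0 0; 10 3.9 0.1 0 0 0 0' >/dev/null; python3 -c "
from h import *
now()"
```

```text
t 10.7 tcp [491.3   1.9  80.6] yaw 89.96 z [-0.  0. -1.] F [-0.5 -0.4 -0.4] M [-0.27  0.   -0.05] w 23.6 g 8.0
```

```bash
python3 -m handwheel '10 3.9 0.3 0 0 0 0; 10 3.9 0.6 0 0 0 0; 10 3.8 0.8 0 0 0 0; 10 3.8 1.1 0 0 0 0; 10 3.7 1.3 0 0 0 0; 10 3.6 1.6 0 0 0 0; 10 3.5 1.8 0 0 0 0; 10 3.4 2.0 0 0 0 0' >/dev/null; python3 - <<'E'
from h import *
a=now();t=robot.get_image('top');s=robot.get_image('side');now()
print("side Y",blobs(s,(15,70,60),(38,255,255),(290,190,350,260),3)[0],px("side",[a[0]/1e3,a[1]/1e3,(a[2]-33.8+43)/1e3]))
cv2.imwrite('pics/s6.png',cv2.resize(s[190:265,260:350],None,fx=8,fy=8,interpolation=2)[:,:,::-1])
E
```

```text
t 11.7 tcp [500.9  31.6  80.6] yaw 89.96 z [-0.001  0.    -1.   ] F [-1.5  0.  -0.9] M [-0.09  0.32 -0.  ] w 23.8 g 8.0
t 11.8 tcp [501.2  31.7  80.6] yaw 89.97 z [-0.     0.001 -1.   ] F [-1.4  1.1 -1.3] M [ 0.18  0.19 -0.01] w 24.0 g 8.0
side Y [([14, 2, 36, 5, 119], array([320.99, 193.73])), ([12, 9, 2, 4, 7], array([302.57, 200.29])), ([49, 11, 2, 2, 3], array([339.67, 201.33])), ([24, 32, 12, 16, 170], array([319.26, 229.23])), ([27, 52, 4, 2, 4], array([318.5 , 242.75]))] [319.70495933 228.85859885]
```

View pics/s6.png

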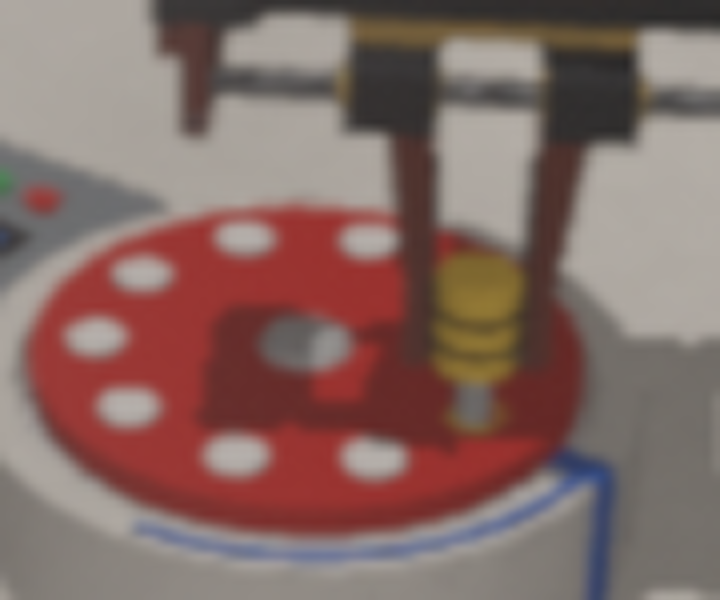

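The table has turned with the pin, whose head is at crop (478,320). It is now about level with the blue mark at (590,470). Next I lower the tip onto the plate gently.

```bash
python3 -m handwheel '10 0 0 1 0 0 0; 10 0 0 0.5 0 0 0; 10 0 0 0.3 0 0 0; 10 0 0 0.2 0 0 0; 10 0 0 0 0 0 0; 10 0 0 0 0 0 0; 10 0 0 0 0 0 0; 10 0 0 0 0 0 0' >/dev/null; python3 -c "
from h import *
now()";  python3 -m handwheel '10 0 0 0.2 0 0 0; 10 0 0 0.2 0 0 0; 10 0 0 0.2 0 0 0; 10 0 0 0 0 0 0; 10 0 0 0 0 0 0; 10 0 0 0 0 0 0; 10 0 0 0 0 0 0; 10 0 0 0 0 0 0' >/dev/null; python3 -c "
from h import *
now();arc(146,136,8);arc(136,122,8);arc(122,108,8);arc(108,94,8);arc(94,80,8);arc(80,68,8)"
```

```text
t 12.8 tcp [501.   31.2  78.8] yaw 89.96 z [-0.  0. -1.] F [-2.8  1.8  4.9] M [0.32 0.51 0.  ] w 24.1 g 8.0
t 13.8 tcp [501.3  31.   78.6] yaw 89.97 z [ 0. -0. -1.] F [-3.   1.6  9. ] M [0.2  0.74 0.06] w 24.0 g 8.0
10 1.1 0.7 -0.0 0 0 -0.0; 10 1.1 0.8 -0.0 0 0 -0.0; 10 1.0 0.8 -0.0 0 0 -0.0; 10 1.0 0.8 -0.0 0 0 -0.0; 10 1.0 0.8 -0.0 0 0 -0.0; 10 1.0 0.9 -0.0 0 0 -0.0; 10 1.0 0.9 -0.0 0 0 -0.0; 10 1.0 0.9 -0.0 0 0 -0.0; 
10 1.3 1.3 -0.0 0 0 -0.0; 10 1.3 1.3 -0.0 0 0 -0.0; 10 1.2 1.4 -0.0 0 0 -0.0; 10 1.2 1.4 -0.0 0 0 -0.0; 10 1.1 1.4 -0.0 0 0 -0.0; 10 1.1 1.5 -0.0 0 0 -0.0; 10 1.0 1.5 -0.0 0 0 -0.0; 10 1.0 1.5 -0.0 0 0 -0.0; 
10 0.9 1.6 -0.0 0 0 -0.0; 10 0.9 1.6 -0.0 0 0 -0.0; 10 0.8 1.6 -0.0 0 0 -0.0; 10 0.8 1.6 -0.0 0 0 -0.0; 10 0.7 1.7 -0.0 0 0 -0.0; 10 0.7 1.7 -0.0 0 0 -0.0; 10 0.6 1.7 -0.0 0 0 -0.0; 10 0.6 1.7 -0.0 0 0 -0.0; 
10 0.5 1.8 -0.0 0 0 -0.0; 10 0.5 1.8 -0.0 0 0 -0.0; 10 0.4 1.8 -0.0 0 0 -0.0; 10 0.4 1.8 -0.0 0 0 -0.0; 10 0.3 1.8 -0.0 0 0 -0.0; 10 0.3 1.8 -0.0 0 0 -0.0; 10 0.2 1.8 -0.0 0 0 -0.0; 10 0.2 1.8 -0.0 0 0 -0.0; 
10 0.1 1.8 -0.0 0 0 -0.0; 10 0.0 1.8 -0.0 0 0 -0.0; 10 -0.0 1.8 -0.0 0 0 -0.0; 10 -0.1 1.8 -0.0 0 0 -0.0; 10 -0.1 1.8 -0.0 0 0 -0.0; 10 -0.2 1.8 -0.0 0 0 -0.0; 10 -0.2 1.8 -0.0 0 0 -0.0; 10 -0.3 1.8 -0.0 0 0 -0.0; 
10 -0.3 1.5 -0.0 0 0 -0.0; 10 -0.3 1.5 -0.0 0 0 -0.0; 10 -0.4 1.5 -0.0 0 0 -0.0; 10 -0.4 1.5 -0.0 0 0 -0.0; 10 -0.5 1.5 -0.0 0 0 -0.0; 10 -0.5 1.5 -0.0 0 0 -0.0; 10 -0.5 1.5 -0.0 0 0 -0.0; 10 -0.6 1.5 -0.0 0 0 -0.0;
```

```bash
cat > chk.py <<'E'
from h import *
import sys
a=now();s=robot.read_state();F=s["ft_force"];p=np.array(a[:2])-[550.7,-2]
print("   r",np.hypot(*p).round(1),"ang",np.degrees(np.arctan2(p[1],p[0])).round(1),"Frad",(F[:2]@p/np.hypot(*p)).round(1))
sys.exit(int(F[2]<3 or np.hypot(F[0],F[1])>9 or F[2]>18))
E
python3 - <<'E'
import numpy as np
for a in range(146,66,-4):
    m=np.radians(a-2);print(a,(-.523*np.cos(m)).round(2),(.523*np.sin(m)).round(2))
E
python3 -m handwheel '10 0.3 -0.4 0 0 0 0; 10 0 0 -0.1 0 0 0; 10 0 0 0 0 0 0; 10 0 0 0 0 0 0; 10 0.42 0.31 0 0 0 0; 10 0.42 0.31 0 0 0 0; 10 0.42 0.31 0 0 0 0; 10 0.42 0.31 0 0 0 0' >/dev/null; python3 chk.py
```

```text
146 0.42 0.31
142 0.4 0.34
138 0.38 0.36
134 0.35 0.39
130 0.32 0.41
126 0.29 0.43
122 0.26 0.45
118 0.23 0.47
114 0.2 0.48
110 0.16 0.5
106 0.13 0.51
102 0.09 0.52
98 0.05 0.52
94 0.02 0.52
90 -0.02 0.52
86 -0.05 0.52
82 -0.09 0.52
78 -0.13 0.51
74 -0.16 0.5
70 -0.2 0.48
t 14.8 tcp [501.7  32.6  78.4] yaw 89.99 z [-0.    -0.001 -1.   ] F [-3.9 -0.3  7.1] M [-0.25  0.8  -0.01] w 23.8 g 8.0
   r 60.0 ang 144.8 Frad 3.0
```

```bash
python3 -m handwheel '10 0.41 0.33 0 0 0 0; 10 0.41 0.33 0 0 0 0; 10 0.41 0.33 0 0 0 0; 10 0.41 0.33 0 0 0 0; 10 0.4 0.34 0 0 0 0; 10 0.4 0.34 0 0 0 0; 10 0.4 0.34 0 0 0 0; 10 0.4 0.34 0 0 0 0' >/dev/null; python3 chk.py && python3 -m handwheel '10 0.38 0.36 0 0 0 0; 10 0.38 0.36 0 0 0 0; 10 0.38 0.36 0 0 0 0; 10 0.38 0.36 0 0 0 0; 10 0.38 0.36 0 0 0 0; 10 0.38 0.36 0 0 0 0; 10 0.38 0.36 0 0 0 0; 10 0.38 0.36 0 0 0 0' >/dev/null; python3 chk.py
```

```text
t 15.8 tcp [503.   36.   77.9] yaw 89.99 z [-0.003 -0.001 -1.   ] F [-5.7  0.1  6.7] M [-0.18  1.06 -0.06] w 23.9 g 8.1
   r 61.0 ang 141.5 Frad 4.5
t 16.8 tcp [504.7  39.1  77.6] yaw 89.99 z [-0.005 -0.001 -1.   ] F [-6.  -0.5  5.5] M [-0.05  1.4  -0.05] w 24.8 g 8.2
   r 61.7 ang 138.2 Frad 4.1
```

```bash
python3 - <<'E'
from h import *
a=now();s=robot.get_image('side');a=now()
print([b for b in blobs(s,(15,70,60),(38,255,255),(290,205,350,265),3)[0]],"pred",px("side",[a[0]/1e3,a[1]/1e3,(a[2]-33.8+43)/1e3]),"ring pred",px("side",[a[0]/1e3,a[1]/1e3,.057]))
# head orientation by moments, white caps in side view for turntable angle
h=cv2.cvtColor(s,cv2.COLOR_RGB2HSV);k=cv2.inRange(h[205:265,255:345],(0,0,110),(180,60,255))
n,_,st,c=cv2.connectedComponentsWithStats(k)
for i in range(1,n):
    if 8<st[i][4]<60:
        p=ray("side",c[i]+[255,205],.0585)*1e3;d=p[:2]-[551.2,-1.3];print(st[i][4],p.round(1)[:2],np.hypot(*d).round(1),np.degrees(np.arctan2(d[1],d[0])).round(1))
E
```

```text
t 16.8 tcp [504.7  39.1  77.6] yaw 89.99 z [-0.005 -0.001 -1.   ] F [-6.  -0.5  5.5] M [-0.05  1.4  -0.05] w 24.8 g 8.2
t 16.85 tcp [504.7  39.2  77.6] yaw 89.98 z [-0.005 -0.    -1.   ] F [-6.3 -0.2  4.6] M [-0.05  1.38 -0.09] w 24.6 g 8.2
[([22, 19, 12, 17, 175], array([317.8 , 231.63]))] pred [317.87178382 231.75502028] ring pred [317.26539986 242.83254994]
20 [571.8 -56.1] 58.5 -69.4
13 [535.9 -55.9] 56.7 -105.6
23 [602.  -32.7] 59.7 -31.7
22 [613.2   3.9] 62.3 4.8
40 [549.3   3.3] 5.0 112.1
25 [600.5  39.7] 64.1 39.7
30 [569.   60.8] 64.6 74.0
31 [531.2  60.1] 64.5 108.1
```

```bash
cat > caps.py <<'E'
from h import *
def caps(g,u0,v0,c0=None):
    h=cv2.cvtColor(g,cv2.COLOR_RGB2HSV);k=cv2.inRange(h,(0,0,85),(180,90,255));n,_,st,c=cv2.connectedComponentsWithStats(k)
    P=np.array([ray("side",c[i]+[u0,v0],.0585)[:2]*1e3 for i in range(1,n) if 10<st[i][4]<40])
    P=P[(np.hypot(*(P-[551.5,2]).T)>50)&(np.hypot(*(P-[551.5,2]).T)<70)]
    A=np.c_[2*P,np.ones(len(P))];s=np.linalg.lstsq(A,(P**2).sum(1),rcond=None)[0]
    c=s[:2];z=P-c;a=np.angle(np.mean(np.exp(10j*np.arctan2(z[:,1],z[:,0]))))/10
    print(len(P),"centre",c.round(1),"R",np.sqrt(s[2]+c@c).round(1),"hole angle mod36",np.degrees(a).round(1)+144)
if __name__=="__main__":
    import sys
    s=robot.get_image("side");caps(s[205:265,255:345],255,205)
E
python3 - <<'E'
from caps import *
im=cv2.imread('pics/s6.png')[:,:,::-1];caps(cv2.resize(im,(90,75),interpolation=cv2.INTER_AREA),260,190)
im=cv2.imread('pics/s5.png')[:,:,::-1];caps(cv2.resize(im,(90,75),interpolation=cv2.INTER_AREA),275,180)
E
python3 caps.py
```

```text
7 centre [552.9   1.3] R 61.0 hole angle mod36 148.2
8 centre [549.5   1.6] R 61.1 hole angle mod36 136.0
8 centre [552.2   1.7] R 61.1 hole angle mod36 145.6
```

```bash
python3 -m handwheel '10 -0.8 -0.95 0 0 0 0; 10 -0.8 -0.95 0 0 0 0; 10 -0.8 -0.95 0 0 0 0; 10 -0.8 -0.95 0 0 0 0; 10 -0.7 -0.95 0 0 0 0; 10 -0.7 -0.95 0 0 0 0; 10 0 0 0 0 0 0; 10 0 0 0 0 0 0' >/dev/null; python3 chk.py;python3 caps.py
```

```text
t 17.9 tcp [502.4  34.8  78.3] yaw 89.96 z [ 0.001  0.    -1.   ] F [-0.2  0.8 -0.6] M [ 0.11  0.02 -0.07] w 23.9 g 8.0
   r 60.7 ang 142.7 Frad 0.6
8 centre [552.5   1.2] R 61.1 hole angle mod36 145.7
```

```bash
python3 -m handwheel '10 0 0 0.3 0 0 0; 10 0 0 0.3 0 0 0; 10 0 0 0.4 0 0 0; 10 0 0 0.3 0 0 0; 10 0 0 0.3 0 0 0; 10 0 0 0.4 0 0 0; 10 0 0 0 0 0 0; 10 0 0 0 0 0 0' >/dev/null; python3 chk.py
```

```text
t 18.95 tcp [502.3  34.8  77.3] yaw 89.97 z [ 0.001 -0.    -1.   ] F [-1.8  0.3 12.3] M [ 0.01  0.47 -0.  ] w 23.7 g 8.0
   r 60.8 ang 142.8 Frad 1.6
```

```bash
sed -i 's/550.7,-2\]/551.5,0.7]/' chk.py; python3 - <<'E'
import numpy as np
for i in range(26):
    m=np.radians(144.2-2.865*i);print(round(145.6-2.865*(i+1),1),(-1.5*np.cos(m)).round(2),(1.5*np.sin(m)).round(2),end=" | ")
E
echo; python3 -m handwheel '10 0 0 -1.5 0 0 0; 10 1.2 0.9 0 0 0 0; 10 1.2 0.9 0 0 0 0; 10 0 0 0.6 0 0 0; 10 0 0 0.6 0 0 0; 10 0 0 0 0 0 0; 10 0 0 0 0 0 0; 10 0 0 0 0 0 0' 20 >/dev/null; python3 chk.py && python3 -m handwheel '10 0 0 -1.2 0 0 0; 10 1.17 0.94 0 0 0 0; 10 1.17 0.94 0 0 0 0; 10 0 0 0.6 0 0 0; 10 0 0 0.6 0 0 0; 10 0 0 0 0 0 0; 10 0 0 0 0 0 0; 10 0 0 0 0 0 0' >/dev/null && python3 chk.py; python3 caps.py
```

```text
142.7 1.22 0.88 | 139.9 1.17 0.94 | 137.0 1.12 0.99 | 134.1 1.07 1.05 | 131.3 1.02 1.1 | 128.4 0.96 1.15 | 125.5 0.9 1.2 | 122.7 0.84 1.24 | 119.8 0.78 1.28 | 116.9 0.71 1.32 | 114.1 0.65 1.35 | 111.2 0.58 1.38 | 108.4 0.51 1.41 | 105.5 0.44 1.43 | 102.6 0.37 1.45 | 99.8 0.29 1.47 | 96.9 0.22 1.48 | 94.0 0.14 1.49 | 91.2 0.07 1.5 | 88.3 -0.01 1.5 | 85.4 -0.08 1.5 | 82.6 -0.16 1.49 | 79.7 -0.23 1.48 | 76.8 -0.3 1.47 | 74.0 -0.38 1.45 | 71.1 -0.45 1.43 | 
t 19.95 tcp [503.5  37.1  77.3] yaw 89.98 z [-0. -0. -1.] F [-3.  -2.1 12.6] M [-0.42  0.74 -0.01] w 23.3 g 20.0
   r 60.3 ang 142.8 Frad 1.1
t 20.95 tcp [505.5  39.7  77.3] yaw 89.97 z [ 0.  0. -1.] F [-3.7 -0.8 12.4] M [-0.37  0.82  0.  ] w 23.5 g 20.0
   r 60.3 ang 139.7 Frad 2.4
8 centre [553.    1.8] R 60.9 hole angle mod36 141.4
```

```bash
python3 -m handwheel '10 0 0 -1.8 0 0 0; 10 1.12 0.99 0 0 0 0; 10 1.12 0.99 0 0 0 0; 10 0 0 0.5 0 0 0; 10 0 0 0.5 0 0 0; 10 0 0 0.5 0 0 0; 10 0 0 0 0 0 0; 10 0 0 0 0 0 0' >/dev/null; python3 chk.py && python3 -m handwheel '10 0 0 -1.5 0 0 0; 10 1.07 1.05 0 0 0 0; 10 1.07 1.05 0 0 0 0; 10 0 0 0.5 0 0 0; 10 0 0 0.5 0 0 0; 10 0 0 0.5 0 0 0; 10 0 0 0 0 0 0; 10 0 0 0 0 0 0' >/dev/null && python3 chk.py && python3 -m handwheel '10 0 0 -1.5 0 0 0; 10 1.02 1.1 0 0 0 0; 10 1.02 1.1 0 0 0 0; 10 0 0 0.5 0 0 0; 10 0 0 0.5 0 0 0; 10 0 0 0.5 0 0 0; 10 0 0 0 0 0 0; 10 0 0 0 0 0 0' >/dev/null && python3 chk.py && python3 -m handwheel '10 0 0 -1.5 0 0 0; 10 0.96 1.15 0 0 0 0; 10 0.96 1.15 0 0 0 0; 10 0 0 0.5 0 0 0; 10 0 0 0.5 0 0 0; 10 0 0 0.5 0 0 0; 10 0 0 0 0 0 0; 10 0 0 0 0 0 0' >/dev/null && python3 chk.py ; python3 caps.py
```

```text
t 22.0 tcp [507.8  42.   77.4] yaw 89.96 z [ 0.001  0.    -1.   ] F [-2.1  0.8  7.9] M [ 0.08  0.34 -0.01] w 23.7 g 20.0
   r 60.2 ang 136.6 Frad 2.1
t 23.0 tcp [509.7  44.1  77.4] yaw 89.96 z [ 0.  0. -1.] F [-0.9 -0.1  7.6] M [ 0.06  0.41 -0.03] w 23.4 g 20.0
   r 60.2 ang 134.0 Frad 0.6
t 24.0 tcp [512.   46.1  77.4] yaw 89.96 z [ 0.001  0.    -1.   ] F [-2.8 -0.3  7.6] M [ 0.05  0.35 -0.02] w 23.5 g 20.0
   r 60.2 ang 131.1 Frad 1.6
t 25.0 tcp [514.3  48.   77.4] yaw 89.96 z [ 0.001  0.    -1.   ] F [-2.4 -0.1  8.2] M [0.06 0.32 0.06] w 23.3 g 20.0
   r 60.2 ang 128.2 Frad 1.4
9 centre [550.1   0.7] R 62.4 hole angle mod36 128.7
```

Force and radius are very consistent from probe to probe, so I keep stepping.

```bash
python3 -m handwheel '10 0 0 -1.5 0 0 0; 10 0.9 1.2 0 0 0 0; 10 0.9 1.2 0 0 0 0; 10 0 0 0.5 0 0 0; 10 0 0 0.5 0 0 0; 10 0 0 0.5 0 0 0; 10 0 0 0 0 0 0; 10 0 0 0 0 0 0' >/dev/null; python3 chk.py && python3 -m handwheel '10 0 0 -1.5 0 0 0; 10 0.84 1.24 0 0 0 0; 10 0.84 1.24 0 0 0 0; 10 0 0 0.5 0 0 0; 10 0 0 0.5 0 0 0; 10 0 0 0.5 0 0 0; 10 0 0 0 0 0 0; 10 0 0 0 0 0 0' >/dev/null && python3 chk.py && python3 -m handwheel '10 0 0 -1.5 0 0 0; 10 0.78 1.28 0 0 0 0; 10 0.78 1.28 0 0 0 0; 10 0 0 0.5 0 0 0; 10 0 0 0.5 0 0 0; 10 0 0 0.5 0 0 0; 10 0 0 0 0 0 0; 10 0 0 0 0 0 0' >/dev/null && python3 chk.py && python3 -m handwheel '10 0 0 -1.5 0 0 0; 10 0.71 1.32 0 0 0 0; 10 0.71 1.32 0 0 0 0; 10 0 0 0.5 0 0 0; 10 0 0 0.5 0 0 0; 10 0 0 0.5 0 0 0; 10 0 0 0 0 0 0; 10 0 0 0 0 0 0' >/dev/null && python3 chk.py && python3 -m handwheel '10 0 0 -1.5 0 0 0; 10 0.65 1.35 0 0 0 0; 10 0.65 1.35 0 0 0 0; 10 0 0 0.5 0 0 0; 10 0 0 0.5 0 0 0; 10 0 0 0.5 0 0 0; 10 0 0 0 0 0 0; 10 0 0 0 0 0 0' >/dev/null && python3 chk.py
```

```text
t 26.05 tcp [516.7  49.8  77.4] yaw 89.96 z [ 0.001  0.    -1.   ] F [-2.4  0.6  7.4] M [ 0.06  0.36 -0.01] w 23.8 g 20.0
   r 60.2 ang 125.3 Frad 1.9
t 27.05 tcp [519.1  51.5  77.2] yaw 89.96 z [ 0.001  0.    -1.   ] F [-1.4  0.7  5.9] M [ 0.05  0.25 -0.05] w 23.7 g 20.0
   r 60.2 ang 122.5 Frad 1.4
t 28.05 tcp [521.6  53.   76.8] yaw 89.96 z [ 0.  0. -1.] F [ 0.3 -0.3 -0.6] M [ 0.02  0.01 -0.01] w 23.9 g 20.0
   r 60.2 ang 119.8 Frad -0.4
```

The contact vanishes at 119.8°, so that is the hole. I lower gently with a softer grip.

```bash
python3 -m handwheel '10 0 0 0.5 0 0 0; 10 0 0 0.5 0 0 0; 10 0 0 0.5 0 0 0; 10 0 0 0.5 0 0 0; 10 0 0 0 0 0 0; 10 0 0 0 0 0 0; 10 0 0 0 0 0 0; 10 0 0 0 0 0 0' 10 >/dev/null; python3 chk.py
```

```text
t 29.05 tcp [521.5  53.   74.8] yaw 89.96 z [ 0.  0. -1.] F [0.2 0.6 0.8] M [ 0.07 -0.05  0.05] w 23.4 g 10.0
   r 60.3 ang 119.8 Frad 0.4
```

```bash
python3 -m handwheel '10 0 0 0.6 0 0 0; 10 0 0 0.6 0 0 0; 10 0 0 0.6 0 0 0; 10 0 0 0.6 0 0 0; 10 0 0 0.6 0 0 0; 10 0 0 0 0 0 0; 10 0 0 0 0 0 0; 10 0 0 0 0 0 0' >/dev/null; python3 chk.py; python3 -c "
from h import *
import sys
F=robot.read_state()['ft_force'];sys.exit(int(np.linalg.norm(F)>6))" && python3 -m handwheel '10 0 0 0.8 0 0 0; 10 0 0 0.8 0 0 0; 10 0 0 0.8 0 0 0; 10 0 0 0.8 0 0 0; 10 0 0 0.8 0 0 0; 10 0 0 0 0 0 0; 10 0 0 0 0 0 0; 10 0 0 0 0 0 0' >/dev/null; python3 chk.py
```

```text
t 30.05 tcp [521.7  53.   71.8] yaw 89.96 z [ 0.  0. -1.] F [1.4 1.8 0.8] M [ 0.41 -0.49  0.04] w 23.9 g 10.0
   r 60.2 ang 119.7 Frad 0.9
t 31.05 tcp [521.5  53.   67.7] yaw 89.96 z [ 0.  0. -1.] F [ 2.7  2.1 -0.1] M [ 0.4  -0.49 -0.02] w 24.0 g 10.0
   r 60.2 ang 119.8 Frad 0.4
```

```bash
python3 -m handwheel '10 0.3 0.5 0 0 0 0; 10 0.2 0.3 0 0 0 0; 10 0 0 0.8 0 0 0; 10 0 0 0.8 0 0 0; 10 0 0 0.8 0 0 0; 10 0 0 0.8 0 0 0; 10 0 0 0 0 0 0; 10 0 0 0 0 0 0' >/dev/null; python3 chk.py;  python3 -c "
from h import *
import sys
F=robot.read_state()['ft_force'];sys.exit(int(np.linalg.norm(F)>6))" && python3 -m handwheel '10 0 0 0.5 0 0 0; 10 0 0 0.5 0 0 0; 10 0 0 0.5 0 0 0; 10 0 0 0.3 0 0 0; 10 0 0 0.3 0 0 0; 10 0 0 0 0 0 0; 10 0 0 0 0 0 0; 10 0 0 0 0 0 0' 8 >/dev/null; python3 chk.py
```

```text
t 32.05 tcp [521.8  53.4  64.4] yaw 89.97 z [-0.001  0.    -1.   ] F [-0.  -0.1 -1. ] M [-0.01  0.05 -0.02] w 23.9 g 10.0
   r 60.5 ang 119.4 Frad -0.1
t 33.05 tcp [522.3  53.5  62.5] yaw 89.96 z [ 0.  0. -1.] F [-0.4 -1.2 -0.6] M [-0.17  0.09  0.02] w 23.6 g 8.0
   r 60.3 ang 118.9 Frad -0.9
```

```bash
python3 -m handwheel '10 0 0 0.3 0 0 0; 10 0 0 0.3 0 0 0; 10 0 0 0.3 0 0 0; 10 0 0 0.3 0 0 0; 10 0 0 0 0 0 0; 10 0 0 0 0 0 0; 10 0 0 0 0 0 0; 10 0 0 0 0 0 0' >/dev/null; python3 chk.py
```

```text
t 34.05 tcp [522.7  53.6  61.8] yaw 89.96 z [ 0.001  0.    -1.   ] F [-2.   0.3  5.4] M [ 0.03  0.11 -0.04] w 23.7 g 8.0
   r 60.2 ang 118.5 Frad 1.2
```

Contact comes at TCP z 61.8, exactly the predicted seated height. I release, retreat and check.

```bash
python3 -m handwheel '26 0 0 0 0 0 0; 32 0 0 0 0 0 0; 44 0 0 0 0 0 0; 44 0 0 0 0 0 0; 44 0 0 -10 0 0 0; 44 0 0 -30 0 0 0; 44 0 0 -50 0 0 0; 44 0 0 -50 0 0 0' >/dev/null; python3 -m handwheel '44 0 0 -30 0 0 0; 44 -40 0 0 0 0 0; 44 -60 0 0 0 0 0; 44 -60 0 0 0 0 0; 44 0 0 0 0 0 0; 44 0 0 0 0 0 0; 44 0 0 0 0 0 0; 44 0 0 0 0 0 0' >/dev/null;python3 - <<'E'
from h import *
now();s=robot.get_image('side')
print(blobs(s,(15,70,60),(38,255,255),(270,190,350,260),3)[0])
for z in(.029,.033,.037): print(z,px("side",[.5225,.0535,z+.043]))
cv2.imwrite('pics/s7.png',cv2.resize(s[180:340,180:380],None,fx=3.7,fy=3.7,interpolation=2)[:,:,::-1])
E
```

```text
t 36.05 tcp [ 522.1 -105.3  231.3] yaw 90.07 z [-0.  0. -1.] F [0.5 0.3 1.2] M [ 0.03 -0.08  0.04] w 44.2 g 0.0
[([34, 43, 11, 16, 147], array([309.05, 240.24]))]
0.029 [309.42752032 240.43748495]
0.033 [309.49166193 238.93277056]
0.037 [309.55609763 237.42115731]
```

View pics/s7.png

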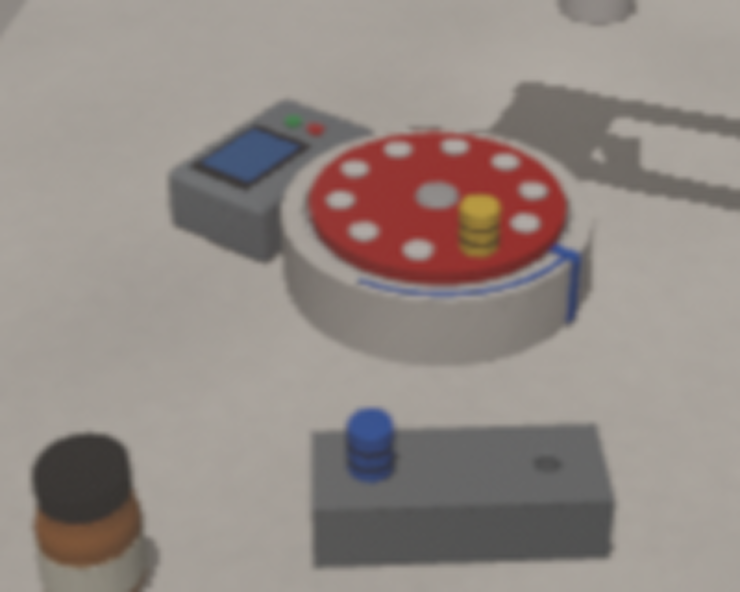

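The pin's head sits flush and upright on the turntable at crop (479,225), matching the seated prediction (tip 29 mm). The blue pin, bottle and jar are undisturbed and the arm is clear.

```bash
python3 -c "
from rig import robot
print(robot.job_done())"
```

```text
the job is handed in; nothing more can be done
None
```

The job is handed in: the yellow locking pin is fully home through the turntable and index plate with its head flush. It went in about 0.56 rad clockwise of the mark, the gripper is released and clear, and the blue pin, bottle and jar were left alone.

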